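# Pop the tight stage insert out from below

## Task

The aluminium insert block sits flush and tight in the pocket of the raised black stage. Take the C-shaped ejector by its handle, reach its pin in under the stage and push the insert up from below through the access hole until it stands well proud, then stand the ejector upright on the bench, clear of the stage. Lift the insert out, lay it flat, right way up, inside the shallow white tray without dropping it, let go, and leave the case, the mirror mount and the jar where they are.

Things in the scene. Friction and masses are not known exactly. Their poses are not given: they have to be found in the camera images.
- stage: Fixed black stage. Origin on the bench straight below its pocket's centre, z up. Plate top 98 mm above the bench, x -100 to +100, y -109 to +41 mm, 14 mm thick; round the pocket (x +-59, y +-41 mm) a housing reaches down to 62 mm above the bench. Posts 22 mm thick with 34 mm feet at x +-85, y +26 and -94 mm. Between the posts the space below is open from the +y edge: reach in there.
- stage_pocket (a point): Centre of the pocket's mouth, level with the plate's top; axes as the stage's. Pocket 82 mm (x) by 46 mm (y), 30 mm deep. Four spring plungers in its long walls, 24 mm above its floor, grip the insert (some 10 N to push it up): it stays where it is pushed, if raised no more than 22 mm.
- stage_hole (a point): Centre of the access hole's lower mouth, 62 mm above the bench, straight below the pocket: a round hole of 32 mm diameter through the pocket's 6 mm thick floor. Axes as the stage's.
- insert_center (a point): Centre (half-way up) of the insert: loose aluminium block 80 mm (its x) by 44 mm (its y) by 30 mm high (z), about 0.2 kg, with a thin dark cross on its top. It starts in the pocket, its top flush with the plate, its axes along the stage's, 1 mm from the walls; it cannot be gripped until it has been pushed up.
- ejector: C-shaped aluminium hand ejector, loose, 0.4 kg, 178 mm tall, standing on its foot. Origin on the pin's axis at the foot's underside, z up. Foot 10 mm thick, 50 mm wide (x), y -24 to +102 mm. Spine at y +76 to +92 mm. Top arm 26 mm wide, z 112 to 126 mm, from the spine to above the pin. The C opens to -y: with its axes along the stage's it goes in from the stage's +y edge, moving to -y.
- ejector_grip (a point): Centre of the ejector's handle: upright square grip 26 by 26 mm, 52 mm tall (z 126 to 178 mm above the foot's underside), straight above the pin; this point is 152 mm above the foot's underside. Axes as the ejector's; gripped on its -y and +y faces it hangs steadiest.
- ejector_pin (a point): Top end of the ejector's upright pin, 38 mm above the foot's underside. Pin 16 mm diameter, 24 mm long, on a collar of 40 mm diameter whose top is 14 mm above the foot's underside. Raised under the hole until the collar stops against the stage (foot 48 mm above the bench), the pin leaves the insert 18 mm proud.
- tray: Fixed shallow white tray, 150 mm (x) by 140 mm (y), rim 14 mm high, walls and floor 4 mm thick. Origin at the centre of its underside on the bench; z up. The tray and the case may stand in either of two places to the robot's left.
- case: Bystander: closed grey instrument case 130 by 120 by 43 mm high, loose, origin at the centre of its underside.
- mirror_mount: Bystander: mirror on a post with a round foot of 62 mm diameter, 116 mm tall, loose, origin at the centre of its underside.
- jar: Bystander: amber jar, 60 mm diameter, 85 mm tall, loose, origin at the centre of its underside.
Mind the look-alikes: they are no part of the job. What is shaped like the ejector but brown or orange is not meant.

How it is judged:
By the outcome, as a careful person would: the job done as asked, in the order asked, and still so for the second after the job is handed in, with the robot touching nothing.
It also fails if it takes over 67 s, if anything falls off the work surface, if the arm or the gripper's body presses on something with over 40 N, if the wrist force passes 120 N, or if a joint passes its speed limit or range.

## Robot

A 6-joint arm with a two-finger parallel gripper is mounted at the origin on the work surface. World frame = base frame: x ahead of the robot, y to its left, z up, the work surface at z = 0. Lengths are in m, angles in degrees, forces in N, time in s.
With the tool pointing down it reaches from about 0.4 to 0.825 m from the base axis. Payload 7 kg.
Tool frame: the origin (TCP) lies where the fingers leave the gripper's body, on its centre line; the fingertips stand 66 mm ahead of it and the grasp point (between the pads) lies 47 mm ahead of it; z points along the fingers, y is the direction in which the jaws open and shut (so a half turn about z gives the same grasp; the last joint's range is limited). The gripper opens to 88 mm and grips with 3 to 60 N. Pads are 19 mm wide; open, the fingers measure 130 mm over their backs; the gripper's body (78 mm by 193 mm) begins 47 mm behind the grasp point.
Start: joints at [-53.222, 20.546, 0.682, 0, -70.136, -16.507], TCP at [0.234, -0.633, 0.292] pointing down, gripper open.
Joint ranges: [-176.03, 176.03], [-82.01, 121.73], [-58.28, 71.71], [-173.87, 95.51], [-174.79, -0.11], [-173.66, 173.66]. Speed limits (degrees/s): [136.94, 136.94, 172.46, 180, 180, 180].

## Interface

Orientations are given as [roll, pitch, yaw] about the fixed x, y, z axes, in that order (R = Rz(yaw) Ry(pitch) Rx(roll)).
In Python, from plant import get_obs, snapshot, close_job gives the robot as it stands.
- The arm moves only by the tool play_rows, never from a script. Its argument "series" is a list of rows, each a list of 5 numbers: the opening in per cent of the stroke, from 0 (shut) to 100 (fully open), then the shift along the tool's x, y, z in m, then the turn about the tool's z in degrees. In form: [[jaw, dx, dy, dz, spin], ...]. A call has 1 to 10 rows; each row is the pose to reach, as a shift and turn from the pose commanded when the call began, along the tool's axes at that moment; what a row does not reach only later rows make up. A row lasts 1/10 s, in which the tool goes at most 50 mm and 8.59 degrees, less where a joint would pass 70% of its speed; a pose out of reach is approached as far as the arm can. A call with a gripper value outside its range is refused whole. The fingers move at their own pace and stop on an object; the grip force is fixed at half the most. Time passes only in rows, so rows that repeat a pose let the fingers close. It gives the time, the measured TCP pose, the force and the opening at its end, in the units of the state.
- get_obs(): the state, without advancing time (a new reading comes with each control period).
- snapshot(name): name is "scene" or "top" or "wrist"; returns a dict with "frame" (480x640x3 uint8, red, green, blue), "z_map" (480x640 float32, m along the optical axis (not along the pixel's ray), 0 where there is no reading), "mtx" (3x3 intrinsics, pixels), "camera_from_world" (4x4, takes a point from world to camera coordinates); the wrist camera has in their place "tool_from_camera" (4x4, takes a point from camera to tool coordinates, whose origin is the TCP and whose axes are the flange's). Camera axes: x right, y up, looking along -z (the intrinsics and any distortion apply to the point x, -y, -z); pixel columns grow to the right and rows downward; lengths in m; the calibration is good to about 2 mm. A picture is of the moment at which its call begins: read the wrist's pose just before it.
- close_job(): hands the job in, once; it reports no verdict.
The state is a dict: "clock": time; "joint_pos": joint angles; "qvel": joint speeds; "tau": joint torques, N m; "tool_pos": TCP position; "orientation": TCP orientation; "force": force on the tool from outside, world axes, zero at the start; "moment": the same for the moment, N m; "opening": finger opening in m.
Only numpy, scipy, OpenCV 4.12 (cv2) and the standard library are available. Lean on these libraries where they do the work, as an engineer would, in place of code of your own. Each camera call takes 0.05 s, during which the arm holds its last target.

## Working session

There is one attempt and no reset: what is moved stays moved. The work goes in short steps, Python scripts to look and compute and a tool call to move; the robot and the scene stay as the last step left them, time stands still between calls to the robot, and variables do not carry over. Pictures are saved under pics/ and viewed, and the job is handed in when it is done.

Besides the shell and the picture viewer there is one more tool, called after "Emit:" by a JSON object that holds its "fn" and its "kwargs", one argument or row to a line. play_rows: Moves the arm, as the interface text tells. Its arguments: {"type":"object","properties":{"series":{"type":"array"}},"required":["series"]}

```bash
ls; mkdir -p pics; python3 - <<'E'
from plant import *
import cv2,numpy as np
print(get_obs())
for n in("scene","top"):
    s=snapshot(n); np.savez(n+"0.npz",**s); cv2.imwrite(f"pics/{n}0.png",s["frame"][:,:,::-1])
    print(s["mtx"],s["camera_from_world"],s.keys())
E
```

```text
pics
{'clock': 0.0, 'joint_pos': array([-5.32216850e+01,  2.05907350e+01,  6.31518141e-01, -2.00855553e-02,
       -7.01348938e+01, -1.65084783e+01]), 'qvel': array([ 0.0253229 , -0.07816792, -0.07576244, -0.02357888,  0.11835161,
       -0.04088058]), 'tau': array([-2.79070860e-03, -5.82718849e+01,  2.93050861e+01,  6.99748546e+00,
        6.72389375e-03, -1.56904480e-04]), 'tool_pos': array([ 0.23370818, -0.63282854,  0.29121347]), 'orientation': array([ 1.79904403e+02, -8.64164851e-03, -1.59736997e+02]), 'force': array([0.07856958, 0.01362763, 0.36372215]), 'moment': array([-0.05710835, -0.02707288,  0.0536329 ]), 'opening': 0.08761709438426007}
[[617.23928876   0.         321.68205538]
 [  0.         617.23928876 242.32554008]
 [  0.           0.           1.        ]] [[-0.35373513  0.93526445 -0.01232362  0.14485028]
 [-0.5602985  -0.20132899  0.8034502   0.23150702]
 [ 0.74895731  0.29111347  0.5952444  -1.67213057]
 [ 0.          0.          0.          1.        ]] dict_keys(['frame', 'z_map', 'mtx', 'camera_from_world'])
[[481.17307952   0.         315.62079221]
 [  0.         481.17307952 243.65977192]
 [  0.           0.           1.        ]] [[ 0.02153066 -0.99957444 -0.01968177  0.0625811 ]
 [ 0.99093969  0.01872596  0.13299578 -0.56597931]
 [-0.13257062 -0.02236693  0.99092116 -1.10182255]
 [ 0.          0.          0.          1.        ]] dict_keys(['frame', 'z_map', 'mtx', 'camera_from_world'])
```

View pics/scene0.png

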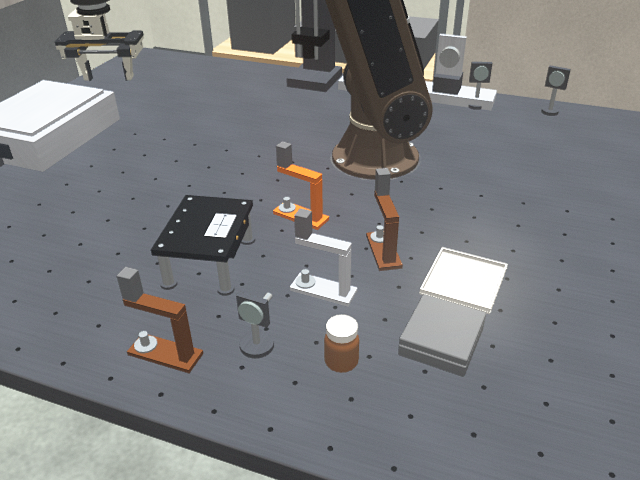

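View pics/top0.png

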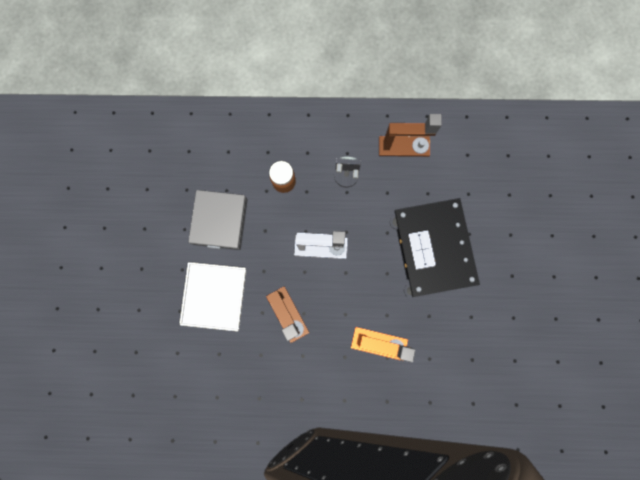

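The scene candidates for the ejector are silver (323,255), brown (165,330), brown (383,220) and orange (300,190). In the top view these are (322,246), (405,140), (288,315) and (382,345). The silver one fits the description. Next comes a close crop and the measurements.

```bash
cat > h.py <<'E'
import numpy as np,cv2
def cloud(s,T=None):
    z=s["z_map"];K=s["mtx"];v,u=np.mgrid[0:480,0:640]
    p=np.stack([(u-K[0,2])/K[0,0]*z,-(v-K[1,2])/K[1,1]*z,-z],-1)
    if T is None:T=np.linalg.inv(s["camera_from_world"])
    w=p@T[:3,:3].T+T[:3,3]; w[z<=0]=np.nan
    return w
E
python3 - <<'E'
from h import *
S={n:dict(np.load(n+"0.npz")) for n in("scene","top")}
f=S["scene"]["frame"][:,:,::-1]
a=cv2.resize(f[190:320,270:390],None,fx=4,fy=4,interpolation=2)
g=S["top"]["frame"][:,:,::-1]
cv2.imwrite("pics/crop1.png",a)
cv2.imwrite("pics/crop2.png",cv2.resize(g[190:310,270:490],None,fx=3.6,fy=3.6,interpolation=2))
for n in S:
    w=cloud(S[n]); print(n)
    pts={"scene":dict(ins=(221,225),grip=(302,218),jar=(342,328),tray=(463,278),case=(445,330),bench=(400,300),pin=(305,272),mm=(257,345)),
     "top":dict(ins=(422,250),plate=(455,250),grip=(339,237),tray=(212,297),case=(217,215),jar=(282,170),bench=(250,350),pin=(337,251),foot=(310,238),mm=(345,170))}[n]
    for k,(u,v) in pts.items(): print(k,np.nanmedian(w[v-1:v+2,u-1:u+2].reshape(-1,3),0).round(4))
w=cloud(S["top"]); H=w[...,2]; fr=S["top"]["frame"].astype(int); V=cv2.cvtColor(S["top"]["frame"],cv2.COLOR_RGB2HSV)
def box(m,lbl):
    # rect fit
    P=w[m][:,:2].astype(np.float32); r=cv2.minAreaRect(P*1000); print(lbl,m.sum(),np.round(r[0],1),np.round(r[1],1),round(r[2],2),"z",np.median(w[m][:,2]).round(4))
X,Y=w[...,0],w[...,1]
uu=np.arange(640)[None]+0*np.arange(480)[:,None]; vv=np.arange(480)[:,None]+0*uu
def roi(a,b,c,d): return (uu>=a)&(uu<=b)&(vv>=c)&(vv<=d)
box(roi(385,490,190,305)&(abs(H-.098)<.008),"plate")
ins=roi(395,450,220,280)&(V[...,2]>140)&(abs(H-.098)<.008)
n,l,st,_=cv2.connectedComponentsWithStats(ins.astype(np.uint8)); k=1+np.argmax(st[1:,4]); box(l==k,"insert")
box(roi(325,350,225,250)&(abs(H-.178)<.006),"grip")
box(roi(285,350,225,265)&(abs(H-.010)<.004),"foot")
box(roi(285,350,225,265)&(abs(H-.119)<.010),"arm")
box(roi(170,255,255,340)&(H>.002)&(H<.025),"tray")
box(roi(180,255,180,260)&(abs(H-.043)<.006),"case")
box(roi(265,300,155,195)&(abs(H-.085)<.006),"jar")
E
```

```text
scene
ins [ 0.5493 -0.1636  0.099 ]
grip [0.5751 0.0262 0.1745]
jar [0.7315 0.1591 0.0853]
tray [0.4356 0.3162 0.0045]
case [0.6342 0.316  0.0419]
bench [0.5388 0.2126 0.0012]
pin [0.5632 0.0233 0.0373]
mm [0.7528 0.0061 0.0108]
top
ins [ 0.547  -0.1651  0.0978]
plate [ 0.5481 -0.2384  0.0971]
grip [0.5608 0.0226 0.1789]
tray [0.4345 0.3223 0.0043]
case [0.6282 0.3104 0.0416]
jar [0.7295 0.155  0.084 ]
bench [0.3108 0.2261 0.001 ]
pin [0.5507 0.0227 0.0151]
foot [0.5654 0.0847 0.1246]
mm [0.7392 0.0076 0.0593]
plate 6015 [ 555.9 -196.8] [200.3 152.8] 11.47 z 0.0976
insert 748 [ 548.2 -164.6] [82.2 47.8] 10.39 z 0.0974
grip 156 [561.2  24.6] [26. 25.] 0.51 z 0.1775
foot 442 [565.2  57.3] [138.7  66.4] 82.5 z 0.0103
arm 447 [562.6  63.5] [104.5  26.8] 87.5 z 0.1254
tray 3523 [434.6 322.9] [207.5 209.1] 2.16 z 0.0044
case 2664 [619.6 312.5] [121.3 133. ] 84.93 z 0.0428
jar 397 [725.6 158.3] [53.7 49.1] 2.22 z 0.0847
```

View pics/crop1.png

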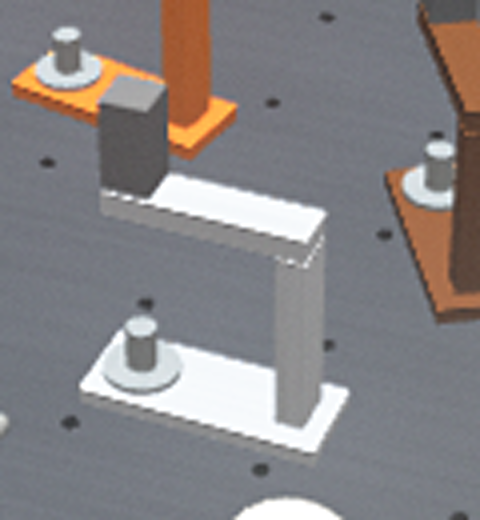

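View pics/crop2.png

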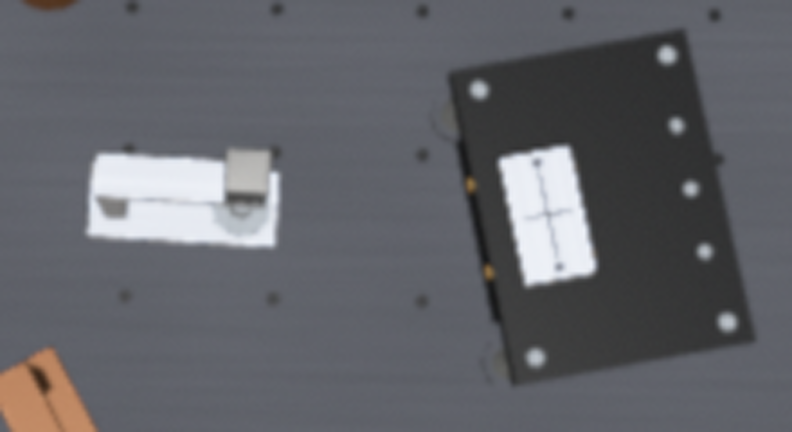

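The crop confirms the choice: an all-silver C with its pin facing the stage. Next I'll refine the poses and read the wrist camera geometry.

```bash
python3 - <<'E'
from h import *
from plant import *
s=snapshot("wrist"); print(s["tool_from_camera"].round(4),s["mtx"].round(1))
S={n:dict(np.load(n+"0.npz")) for n in("scene","top")}
for n in S:
    w=cloud(S[n]); H=w[...,2]; V=cv2.cvtColor(S[n]["frame"],cv2.COLOR_RGB2HSV).astype(int)
    X,Y=w[...,0],w[...,1]
    def box(m,lbl):
        nn,l,st,_=cv2.connectedComponentsWithStats(m.astype(np.uint8)); k=1+np.argmax(st[1:,4]); m=l==k
        r=cv2.minAreaRect(w[m][:,:2].astype(np.float32)*1000); print(n,lbl,m.sum(),np.round(r[0],1),np.round(r[1],1),round(r[2],2),"mean",(w[m].mean(0)*1000).round(1))
    box((X>.4)&(X<.7)&(Y<-.08)&(Y>-.33)&(abs(H-.098)<.005),"plate")
    box((X>.4)&(X<.7)&(Y<-.08)&(Y>-.33)&(abs(H-.098)<.005)&(V[...,2]>140),"ins")
    box((X>.45)&(X<.65)&(Y<.15)&(Y>-.05)&(abs(H-.126)<.005),"arm")
    box((X>.45)&(X<.65)&(Y<.15)&(Y>-.05)&(abs(H-.178)<.004),"grip")
    box((X>.3)&(X<.65)&(Y<.45)&(Y>.2)&(abs(H-.010)<.010)&(V[...,2]>200),"tray")
    box((X>.3)&(X<.65)&(Y<.45)&(Y>.2)&(abs(H-.014)<.004)&(V[...,2]>150),"trayrim")
    box((X>.5)&(X<.75)&(Y<.45)&(Y>.2)&(abs(H-.043)<.004),"case")
E
```

```text
[[ 6.000e-04  9.561e-01  2.931e-01  8.000e-02]
 [ 1.000e+00 -1.000e-03  1.200e-03 -4.000e-04]
 [ 1.500e-03  2.931e-01 -9.561e-01 -9.230e-02]
 [ 0.000e+00  0.000e+00  0.000e+00  1.000e+00]] [[423.5   0.  317.8]
 [  0.  423.5 243.4]
 [  0.    0.    1. ]]
scene plate 4353 [ 556.2 -199.7] [209.7 153. ] 11.68 mean [ 565.  -196.3   97.9]
scene ins 509 [ 549.9 -166.6] [86.7 46.2] 12.8 mean [ 549.8 -165.5   98. ]
scene arm 491 [564.   62.3] [105.7  31. ] 87.19 mean [567.6  68.9 125.4]
scene grip 130 [563.3  22.8] [28.8 26.7] 1.14 mean [564.4  23.3 177.3]
scene tray 3183 [430.6 318.4] [141.  171.3] 85.2 mean [434.6 318.8   5. ]
scene trayrim 526 [439.5 318.1] [140.6 157.3] 85.91 mean [446.2 319.1  13.1]
scene case 3555 [623.5 310.6] [120.6 134. ] 84.69 mean [627.4 311.8  42.6]
top plate 5906 [ 555.9 -196.8] [200.3 152.8] 11.47 mean [ 554.7 -197.5   97.6]
top ins 733 [ 548.1 -164.6] [82.1 47.8] 10.39 mean [ 548.1 -164.2   97.5]
top arm 435 [562.8  68. ] [95.4 26.6] 87.23 mean [562.5  75.8 125.7]
top grip 151 [561.1  24.6] [25.9 25. ] 0.51 mean [560.5  24.2 177.5]
top tray 3505 [436.5 319.7] [141.5 151. ] 85.51 mean [436.6 321.2   5.1]
top trayrim 187 [416.8 372.2] [178.4  86.2] 30.49 mean [413.2 369.2  13.3]
top case 2499 [620.9 312.2] [120.7 130.3] 84.54 mean [620.4 312.3  42.8]
```

Emit:
{"fn": "play_rows", "kwargs": {
  "series": [
    [100,0,0,0,0]
  ]
}}

```text
clock: 0.25
tool_pos: [0.2338, -0.6331, 0.2917]
orientation: [180.0, -0.0, -159.7]
force: [-0.2, -0.7, -0.3]
opening: 0.0876
```

```bash
cat >> h.py <<'E'
def delta(p0,yaw0,p1,yaw1):
    a=np.radians(yaw0);d=np.array(p1)-p0
    x=d[0]*np.cos(a)+d[1]*np.sin(a); y=d[0]*np.sin(a)-d[1]*np.cos(a)
    s=-((yaw1-yaw0+180)%360-180)
    return np.round([x,y,-d[2],s],4)
E
python3 -c "
from h import *
print(delta([.2338,-.6331,.2917],-159.7,[.555,.024,.30],177.2))"
```

```text
[-5.292e-01  5.049e-01 -8.300e-03  2.310e+01]
```

Emit:
{"fn": "play_rows", "kwargs": {
  "series": [
    [100,-0.529,0.505,-0.008,23],
    [100,-0.529,0.505,-0.008,23],
    [100,-0.529,0.505,-0.008,23],
    [100,-0.529,0.505,-0.008,23],
    [100,-0.529,0.505,-0.008,23],
    [100,-0.529,0.505,-0.008,23],
    [100,-0.529,0.505,-0.008,23],
    [100,-0.529,0.505,-0.008,23],
    [100,-0.529,0.505,-0.008,23],
    [100,-0.529,0.505,-0.008,23]
  ]
}}

```text
clock: 1.25
tool_pos: [0.4529, -0.1841, 0.298]
orientation: [180.0, 0.1, 177.3]
force: [2.2, -1.0, -0.8]
opening: 0.0877
```

```bash
python3 -c "
from plant import *
from h import *
o=get_obs();print(o['clock'],o['tool_pos'],o['orientation'],o['joint_pos'])
print(delta(o['tool_pos'],o['orientation'][2],[.555,.024,.30],177.2))"
```

```text
1.25 [ 0.45292708 -0.18409764  0.29803112] [1.79998949e+02 5.36467185e-02 1.77279045e+02] [ 9.79473372e-01  2.50132328e+00 -2.16069233e+01  2.64580521e-03
 -6.58381507e+01 -9.37015097e+01]
[-0.0921  0.2127 -0.002   0.079 ]
```

Emit:
{"fn": "play_rows", "kwargs": {
  "series": [
    [100,-0.09,0.2,-0.002,0],
    [100,-0.09,0.2,-0.002,0],
    [100,-0.09,0.2,-0.002,0],
    [100,-0.09,0.2,-0.002,0],
    [100,-0.09,0.2,-0.002,0],
    [100,-0.09,0.2,-0.002,0],
    [100,-0.09,0.2,-0.002,0]
  ]
}}

```text
clock: 1.95
tool_pos: [0.5517, 0.0095, 0.2993]
orientation: [-180.0, -0.1, 177.3]
force: [-0.1, -0.5, 0.4]
opening: 0.0878
```

```bash
cat >> h.py <<'E'
def wristT(o,s):
    from scipy.spatial.transform import Rotation as R
    T=np.eye(4);T[:3,:3]=R.from_euler('xyz',o['orientation'],degrees=True).as_matrix();T[:3,3]=o['tool_pos']
    return T@s["tool_from_camera"]
E
python3 - <<'E'
from plant import *
from h import *
o=get_obs();print(o['tool_pos'],o['orientation'])
s=snapshot("wrist");cv2.imwrite("pics/w1.png",s["frame"][:,:,::-1])
w=cloud(s,wristT(o,s));np.save("w1.npy",w);H=w[...,2];X,Y=w[...,0],w[...,1]
def box(m,lbl):
        nn,l,st,_=cv2.connectedComponentsWithStats(m.astype(np.uint8)); k=1+np.argmax(st[1:,4]); m=l==k
        r=cv2.minAreaRect(w[m][:,:2].astype(np.float32)*1000); print(lbl,m.sum(),np.round(r[0],1),np.round(r[1],1),round(r[2],2),"mean",(w[m].mean(0)*1000).round(1))
R=(X>.45)&(X<.65)&(Y<.15)&(Y>-.05)
for z,n in((.126,"arm"),(.178,"grip"),(.01,"foot")): box(R&(abs(H-z)<.004),n)
box((X>.4)&(X<.7)&(Y<-.08)&(Y>-.33)&(abs(H-.098)<.005),"plate")
E
```

```text
[0.55166829 0.00950086 0.29925585] [-1.79983248e+02 -5.19137767e-02  1.77318303e+02]
arm 4503 [561.9  61.5] [105.1  26.8] 87.55 mean [561.2  74.3 125.6]
grip 2132 [560.1  22.1] [26.  26.5] 88.62 mean [559.2  22.  177.6]
foot 4540 [561.6  60.8] [126.8  50.3] 88.17 mean [554.6  57.2  10.2]
plate 27357 [ 536.4 -157.6] [119.9 187.9] 74.93 mean [ 532.5 -169.4   98. ]
```

View pics/w1.png

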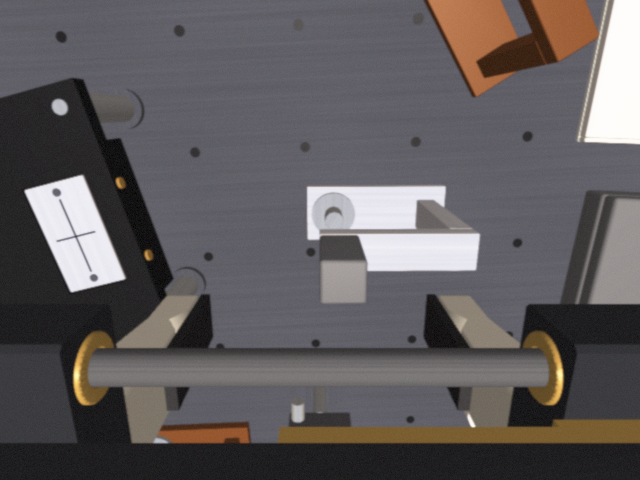

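The wrist view shows the ejector handle at (343,268), with its edges parallel to the jaws. The foot and grip measurements agree on an origin of (0.560, 0.022) and a yaw of about -2.2°.

```bash
python3 -c "
from h import *
print(delta([.5517,.0095,.2993],177.3,[.560,.022,.199],177.8))"
```

```text
[-0.0077  0.0129  0.1003 -0.5   ]
```

Emit:
{"fn": "play_rows", "kwargs": {
  "series": [
    [100,-0.008,0.013,0.0,-0.5],
    [100,-0.008,0.013,0.04,-0.5],
    [100,-0.008,0.013,0.08,-0.5],
    [100,-0.008,0.013,0.1,-0.5],
    [100,-0.008,0.013,0.1,-0.5]
  ]
}}

```text
clock: 2.5
tool_pos: [0.5589, 0.0209, 0.1968]
orientation: [-179.9, -0.3, 177.7]
force: [-0.8, 0.0, 0.4]
opening: 0.0875
```

Emit:
{"fn": "play_rows", "kwargs": {
  "series": [
    [15,0,0,0,0],
    [15,0,0,0,0],
    [15,0,0,0,0],
    [15,0,0,0,0],
    [15,0,0,0,0],
    [15,0,0,0,0],
    [15,0,0,0,0]
  ]
}}

```text
clock: 3.2
tool_pos: [0.5606, 0.022, 0.1998]
orientation: [180.0, 0.0, 177.8]
force: [-0.2, -1.2, 0.4]
opening: 0.0372
```

```bash
python3 - <<'E'
from plant import *
from h import *
o=get_obs();print(o['clock'],o['tool_pos'],o['orientation'],o['force'],o['opening'],o['joint_pos'])
s=snapshot("scene");cv2.imwrite("pics/s1.png",s["frame"][:,:,::-1])
E
```

```text
3.2 [0.56055    0.02204124 0.19975541] [1.79996552e+02 9.94221963e-03 1.77776748e+02] [-0.19416574 -1.18044638  0.42661114] 0.03718918332180062 [ 2.22449913e+01  1.44120656e+01 -2.10972097e+01  1.20329282e-03
 -5.44802472e+01 -1.14468942e+02]
```

View pics/s1.png

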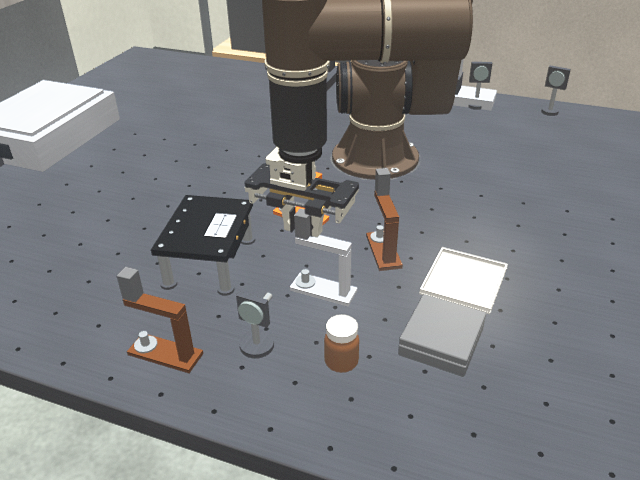

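Emit:
{"fn": "play_rows", "kwargs": {
  "series": [
    [10,0,0,0,0],
    [10,0,0,0,0],
    [10,0,0,0,0],
    [10,0,0,0,0],
    [10,0,0,0,0],
    [10,0,0,0,0]
  ]
}}

```text
clock: 3.85
tool_pos: [0.5605, 0.0221, 0.1995]
orientation: [180.0, -0.0, 177.8]
force: [-0.7, 1.5, -0.3]
opening: 0.0259
```

Emit:
{"fn": "play_rows", "kwargs": {
  "series": [
    [10,0,0,-0.003,0],
    [10,0,0,-0.006,0],
    [10,0,0,-0.008,0],
    [10,0,0,-0.008,0],
    [10,0,0,-0.008,0],
    [10,0,0,-0.008,0]
  ]
}}

```text
clock: 4.45
tool_pos: [0.5604, 0.022, 0.2075]
orientation: [-180.0, -0.0, 177.8]
force: [0.7, -0.8, -4.9]
opening: 0.0254
```

```bash
python3 - <<'E'
from plant import *
from h import *
o=get_obs();print(o['clock'],o['tool_pos'],o['orientation'],o['force'],o['opening'])
a=np.radians(11.3)
s=np.array([.5487,-.1642])
ya=np.array([-np.sin(a),np.cos(a)])
for d in (.16,.10,0):
    t=s+ya*d; print(t)
    print(delta([.5606,.022,.2078],177.8,[*t,.2078],-168.7))
E
```

```text
4.45 [0.56041872 0.02195493 0.20746887] [-1.79997196e+02 -1.70537550e-02  1.77765176e+02] [ 0.67749147 -0.84695757 -4.86988709] 0.025425870563144274
[ 0.51734862 -0.00730165]
[  0.0421  -0.0309  -0.     -13.5   ]
[ 0.52910539 -0.06613853]
[  0.0281  -0.0893  -0.     -13.5   ]
[ 0.5487 -0.1642]
[ 4.700e-03 -1.865e-01 -0.000e+00 -1.350e+01]
```

Emit:
{"fn": "play_rows", "kwargs": {
  "series": [
    [10,0.01,-0.015,0,-3],
    [10,0.02,-0.035,0,-7],
    [10,0.03,-0.055,0,-11],
    [10,0.033,-0.07,0,-13.5],
    [10,0.033,-0.07,0,-13.5],
    [10,0.033,-0.07,0,-13.5],
    [10,0.033,-0.07,0,-13.5]
  ]
}}

```text
clock: 5.15
tool_pos: [0.5252, -0.0463, 0.2077]
orientation: [180.0, 0.0, -168.8]
force: [0.5, -0.2, -4.7]
opening: 0.0258
```

```bash
python3 - <<'E'
from plant import *
from h import *
o=get_obs();print(o['clock'],o['tool_pos'],o['orientation'],o['force'],o['opening'])
for n in("scene","top"):
    s=snapshot(n);cv2.imwrite(f"pics/{n}2.png",s["frame"][150:350,150:490,::-1] if n=="scene" else s["frame"][:,:,::-1])
    if n=="top": print(1)
s=snapshot("wrist");cv2.imwrite("pics/w2.png",s["frame"][:,:,::-1]);w=cloud(s,wristT(o,s));H=w[...,2];X,Y=w[...,0],w[...,1]
def box(m,lbl):
        nn,l,st,_=cv2.connectedComponentsWithStats(m.astype(np.uint8)); k=1+np.argmax(st[1:,4]); m=l==k
        r=cv2.minAreaRect(w[m][:,:2].astype(np.float32)*1000); print(lbl,m.sum(),np.round(r[0],1),np.round(r[1],1),round(r[2],2),"z",(w[m].mean(0)*1000).round(1))
V=s["frame"].max(2)
P=(X>.4)&(X<.7)&(Y<-.08)&(Y>-.33)
box(P&(abs(H-.098)<.005),"plate")
box(P&(abs(H-.098)<.005)&(V>140),"ins")
box((Y>-.12)&(X<.62)&(Y<.1)&(abs(H-.0185)<.004),"foot")
E
```

```text
5.15 [ 0.52519366 -0.04625863  0.2076658 ] [ 1.79997419e+02  2.22053252e-02 -1.68757277e+02] [ 0.45176584 -0.1568162  -4.66766403] 0.02584160263530262
1
plate 40529 [ 520.4 -174.5] [145.  91.] 9.37 z [ 511.5 -170.7   98. ]
ins 10704 [ 549.  -166.4] [81.9 45.5] 11.35 z [ 540.8 -168.8   98. ]
foot 10079 [517.5  -9.1] [ 50.4 126.1] 11.28 z [515.8 -13.8  18.4]
```

View pics/scene2.png

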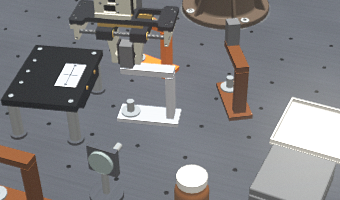

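View pics/w2.png

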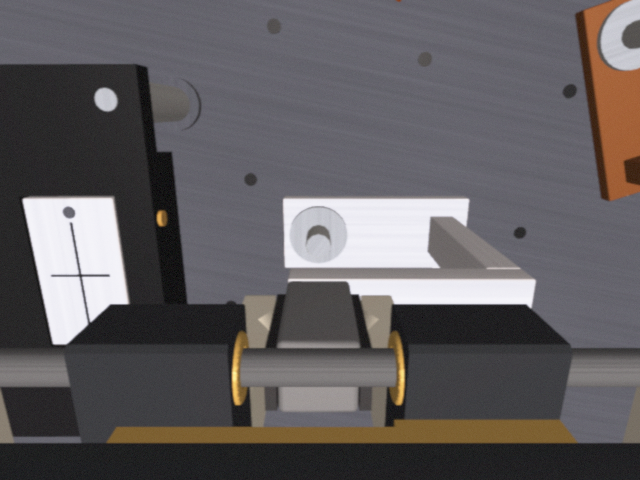

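The ejector is held level, 8 mm up and parallel to the stage. Its foot measures 50×126 mm at yaw 11.3°, matching the insert at 11.35°. The slide needed is about 0 in x and -121 mm along the tool's y.

Emit:
{"fn": "play_rows", "kwargs": {
  "series": [
    [10,0,-0.01,0,0],
    [10,0,-0.03,0,0],
    [10,0,-0.05,0,0],
    [10,0,-0.07,0,0],
    [10,0,-0.09,0,0],
    [10,0,-0.11,0,0],
    [10,0,-0.121,0,0],
    [10,0,-0.121,0,0],
    [10,0,-0.121,0,0]
  ]
}}

```text
clock: 6.2
tool_pos: [0.5484, -0.1653, 0.2073]
orientation: [180.0, -0.0, -168.8]
force: [0.2, 1.0, -5.3]
opening: 0.0257
```

```bash
python3 - <<'E'
from plant import *
from h import *
o=get_obs();print(o['clock'],o['tool_pos'],o['orientation'],o['force'],o['opening'])
s=snapshot("scene");cv2.imwrite("pics/s3.png",cv2.resize(s["frame"][150:320,120:340,::-1],None,fx=3.5,fy=3.5))
E
```

```text
6.2 [ 0.54835565 -0.16534584  0.20734545] [ 1.79983469e+02 -2.26227394e-02 -1.68771553e+02] [ 0.18145566  0.95414392 -5.25512615] 0.0257192958221728
```

View pics/s3.png

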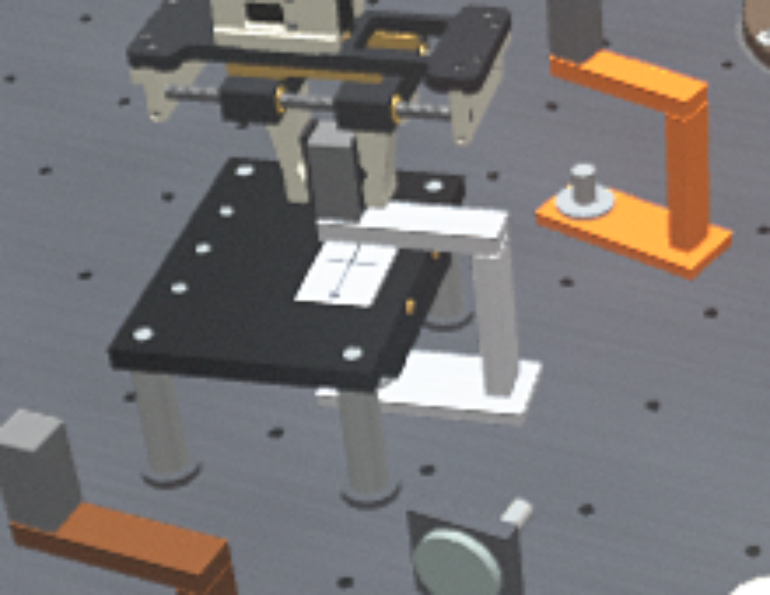

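Emit:
{"fn": "play_rows", "kwargs": {
  "series": [
    [10,0,0,-0.005,0],
    [10,0,0,-0.01,0],
    [10,0,0,-0.015,0],
    [10,0,0,-0.02,0],
    [10,0,0,-0.02,0],
    [10,0,0,-0.02,0]
  ]
}}

```text
clock: 6.85
tool_pos: [0.5485, -0.1653, 0.2279]
orientation: [180.0, 0.0, -168.7]
force: [0.7, 0.4, -4.9]
opening: 0.0261
```

Emit:
{"fn": "play_rows", "kwargs": {
  "series": [
    [5,0,0,-0.003,0],
    [5,0,0,-0.006,0],
    [5,0,0,-0.009,0],
    [5,0,0,-0.012,0],
    [5,0,0,-0.012,0],
    [5,0,0,-0.012,0]
  ]
}}

```text
clock: 7.45
tool_pos: [0.5484, -0.1654, 0.24]
orientation: [-180.0, -0.0, -168.7]
force: [-0.3, 0.5, -7.1]
opening: 0.0257
```

Emit:
{"fn": "play_rows", "kwargs": {
  "series": [
    [5,0,0,-0.002,0],
    [5,0,0,-0.004,0],
    [5,0,0,-0.006,0],
    [5,0,0,-0.007,0],
    [5,0,0,-0.007,0]
  ]
}}

```text
clock: 7.95
tool_pos: [0.5485, -0.1654, 0.2469]
orientation: [-180.0, 0.0, -168.7]
force: [-0.3, -0.5, -9.6]
opening: 0.0261
```

```bash
python3 - <<'E'
from plant import *
from h import *
o=get_obs();print(o['clock'],o['tool_pos'],o['orientation'],o['force'],o['opening'])
s=snapshot("scene");cv2.imwrite("pics/s4.png",cv2.resize(s["frame"][150:320,120:340,::-1],None,fx=3.5,fy=3.5))
w=cloud(s);H=w[...,2];X,Y=w[...,0],w[...,1]
m=(X>.5)&(X<.6)&(Y>-.21)&(Y<-.12)&(H>.1)&(H<.13)&(s["frame"].max(2)>140)
print(m.sum(),np.percentile(H[m],[5,25,50,75,95]).round(4))
E
```

```text
7.95 [ 0.54847735 -0.16535266  0.24692363] [-1.79993463e+02  2.72633578e-03 -1.68726381e+02] [-0.34152694 -0.54732776 -9.57687528] 0.026089417025504286
668 [0.1024 0.1119 0.1147 0.1159 0.1172]
```

View pics/s4.png

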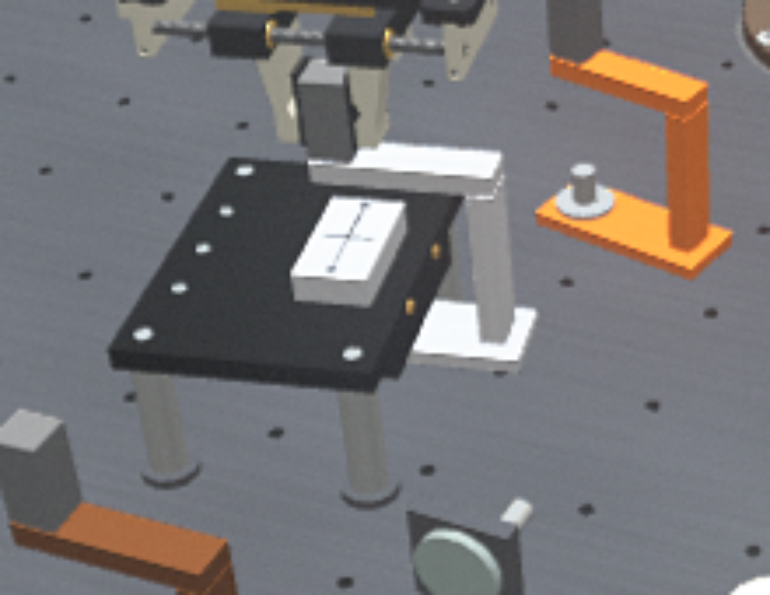

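The insert now stands about 17.5 mm proud. Next I lower the ejector and withdraw it.

Emit:
{"fn": "play_rows", "kwargs": {
  "series": [
    [5,0,0,0.005,0],
    [5,0,0,0.015,0],
    [5,0,0,0.025,0],
    [5,0,0,0.035,0],
    [5,0,0,0.04,0],
    [5,0,0,0.04,0],
    [5,0,0,0.04,0]
  ]
}}

```text
clock: 8.7
tool_pos: [0.5487, -0.1654, 0.2066]
orientation: [-180.0, -0.0, -168.7]
force: [0.1, -0.2, -3.9]
opening: 0.0261
```

Emit:
{"fn": "play_rows", "kwargs": {
  "series": [
    [5,0,0.01,0,0],
    [5,0,0.03,0,0],
    [5,0,0.055,0,0],
    [5,0,0.08,0,0],
    [5,0,0.105,0,0],
    [5,0,0.13,0,0],
    [5,0,0.15,0,0],
    [5,0,0.165,0,0],
    [5,0,0.165,0,0],
    [5,0,0.165,0,0]
  ]
}}

```text
clock: 9.7
tool_pos: [0.5163, -0.003, 0.2071]
orientation: [180.0, 0.1, -168.7]
force: [1.3, 0.1, -3.7]
opening: 0.0257
```

```bash
python3 - <<'E'
from plant import *
from h import *
o=get_obs();print(o['clock'],o['tool_pos'],o['orientation'],o['force'],o['opening'])
s=snapshot("scene");cv2.imwrite("pics/s5.png",s["frame"][:,:,::-1])
w=cloud(s);H=w[...,2];X,Y=w[...,0],w[...,1]
m=(X>.5)&(X<.6)&(Y>-.21)&(Y<-.12)&(H>.1)&(H<.13)&(s["frame"].max(2)>140)
print(m.sum(),np.percentile(H[m],[5,25,50,75,95]).round(4))
E
```

```text
9.7 [ 0.51628825 -0.00302055  0.20712761] [ 1.79997791e+02  5.09601063e-02 -1.68655382e+02] [ 1.25317151  0.05200451 -3.70085869] 0.02570835821170183
669 [0.102  0.1123 0.1145 0.1157 0.1172]
```

View pics/s5.png

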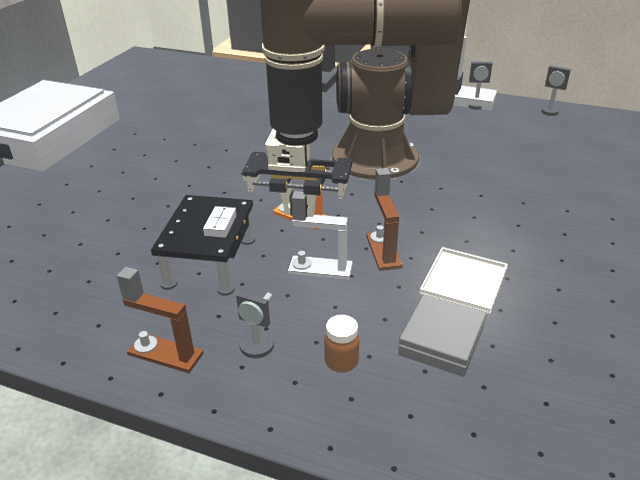

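Emit:
{"fn": "play_rows", "kwargs": {
  "series": [
    [5,-0.015,0.004,0,0],
    [5,-0.03,0.01,0,0],
    [5,-0.037,0.011,0,0],
    [5,-0.037,0.011,0.003,0],
    [5,-0.037,0.011,0.006,0],
    [5,-0.037,0.011,0.0075,0],
    [5,-0.037,0.011,0.0075,0],
    [5,-0.037,0.011,0.0075,0]
  ]
}}

```text
clock: 10.55
tool_pos: [0.5501, 0.0143, 0.1995]
orientation: [-180.0, 0.0, -168.7]
force: [-1.7, -0.7, 2.9]
opening: 0.026
```

```bash
python3 - <<'E'
from plant import *
from h import *
o=get_obs();print(o['clock'],o['tool_pos'],o['orientation'],o['force'],o['opening'])
s=snapshot("scene");cv2.imwrite("pics/s6.png",cv2.resize(s["frame"][180:300,260:420,::-1],None,fx=4,fy=4))
E
```

```text
10.55 [0.55014808 0.0142528  0.19954646] [-1.79988022e+02  1.49376784e-02 -1.68721105e+02] [-1.68851653 -0.72452162  2.85126044] 0.026039672062813282
```

View pics/s6.png

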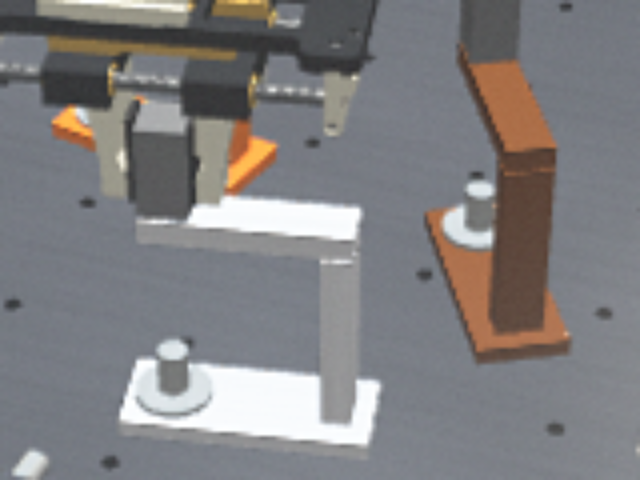

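Contact with the bench is confirmed: the vertical force went from -4 to +2.9 N. Now I release and rise.

Emit:
{"fn": "play_rows", "kwargs": {
  "series": [
    [80,0,0,0,0],
    [80,0,0,0,0],
    [80,0,0,0,0],
    [80,0,0,0,0],
    [80,0,0,0,0],
    [80,0,0,0,0]
  ]
}}

```text
clock: 11.2
tool_pos: [0.5504, 0.0146, 0.1991]
orientation: [180.0, 0.0, -168.7]
force: [0.1, 0.9, 0.9]
opening: 0.0671
```

Emit:
{"fn": "play_rows", "kwargs": {
  "series": [
    [80,0,0,-0.02,0],
    [80,0,0,-0.05,0],
    [80,0,0,-0.08,0],
    [80,0,0,-0.1,0],
    [80,0,0,-0.1,0]
  ]
}}

```text
clock: 11.7
tool_pos: [0.5517, 0.0147, 0.3025]
orientation: [180.0, 0.3, -168.7]
force: [-0.2, 1.0, 0.3]
opening: 0.0699
```

```bash
python3 - <<'E'
from plant import *
from h import *
o=get_obs();print(o['clock'],o['tool_pos'],o['orientation'],o['force'],o['opening'])
s=snapshot("scene");cv2.imwrite("pics/s7.png",cv2.resize(s["frame"][130:330,200:440,::-1],None,fx=3,fy=3))
print(delta(o['tool_pos'],o['orientation'][2],[.549-.0,-.165,.28],-168.65))
E
```

```text
11.7 [0.55168716 0.01473203 0.30249654] [ 179.99324402    0.32512497 -168.70467078] [-0.19693214  1.00162415  0.2816469 ] 0.0699279070910876
[ 0.0378 -0.1757  0.0225 -0.0547]
```

View pics/s7.png

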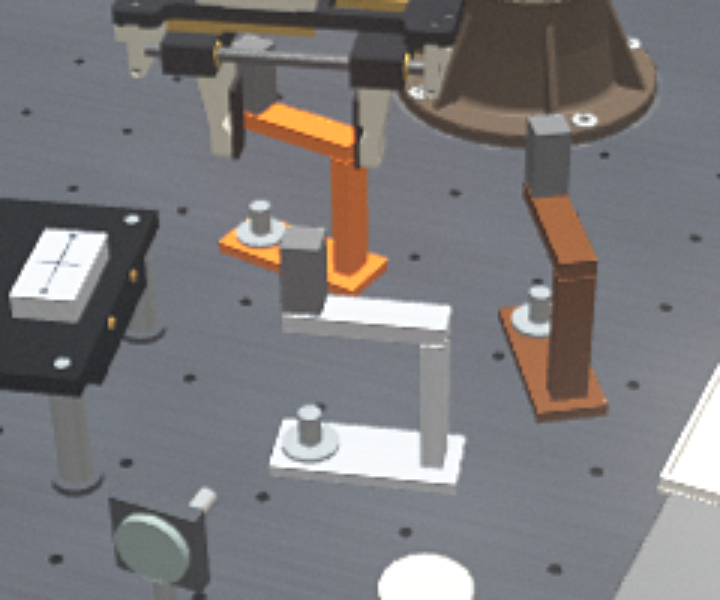

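Emit:
{"fn": "play_rows", "kwargs": {
  "series": [
    [80,0.01,-0.045,0,0],
    [80,0.02,-0.09,0,0],
    [80,0.03,-0.135,0.01,0],
    [80,0.037,-0.175,0.02,0],
    [80,0.037,-0.175,0.022,0],
    [80,0.037,-0.175,0.022,0],
    [80,0.037,-0.175,0.022,0]
  ]
}}

```text
clock: 12.45
tool_pos: [0.5482, -0.1639, 0.2767]
orientation: [180.0, -0.0, -168.7]
force: [0.3, -0.2, 1.5]
opening: 0.0699
```

```bash
python3 - <<'E'
from plant import *
from h import *
o=get_obs();print(o['clock'],o['tool_pos'],o['orientation'],o['force'],o['opening'])
s=snapshot("wrist");cv2.imwrite("pics/w8.png",s["frame"][:,:,::-1]);w=cloud(s,wristT(o,s));H=w[...,2];X,Y=w[...,0],w[...,1]
def box(m,lbl):
        nn,l,st,_=cv2.connectedComponentsWithStats(m.astype(np.uint8)); k=1+np.argmax(st[1:,4]); m=l==k
        r=cv2.minAreaRect(w[m][:,:2].astype(np.float32)*1000); print(lbl,m.sum(),np.round(r[0],1),np.round(r[1],1),round(r[2],2),"z",(w[m].mean(0)*1000).round(1))
P=(X>.4)&(X<.7)&(Y<-.08)&(Y>-.33)
box(P&(abs(H-.098)<.004),"plate")
box(P&(abs(H-.1155)<.005),"ins")
E
```

```text
12.45 [ 0.54822476 -0.16386507  0.27665802] [ 1.79986035e+02 -4.27336496e-02 -1.68719614e+02] [ 0.30205338 -0.23789937  1.54592735] 0.06989609068661355
plate 49614 [ 546.6 -201.7] [182.9 150.8] 11.47 z [ 530.1 -207.7   97.9]
ins 8540 [ 547.9 -166.5] [80.3 44.1] 11.47 z [ 545.6 -167.   115. ]
```

View pics/w8.png

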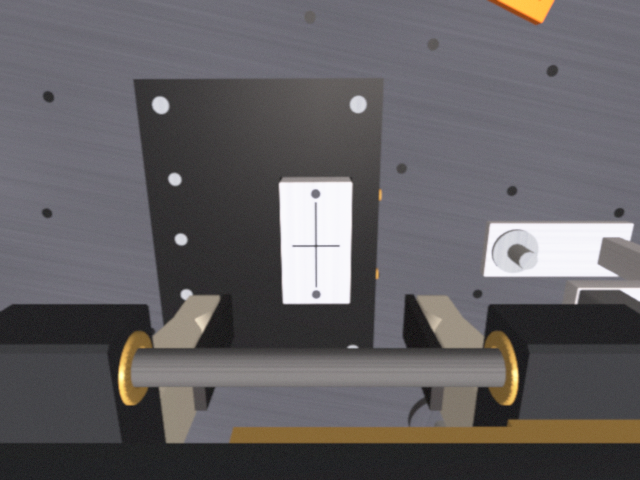

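The wrist view shows the insert centred between the jaws at (316,242). It measures 80.3×44.1 mm, its top at 115 mm, yaw 11.5°.

Emit:
{"fn": "play_rows", "kwargs": {
  "series": [
    [80,0,-0.0015,0.03,-0.2],
    [80,0,-0.0015,0.07,-0.2],
    [80,0,-0.0015,0.095,-0.2],
    [80,0,-0.0015,0.105,-0.2],
    [80,0,-0.0015,0.1105,-0.2],
    [80,0,-0.0015,0.1105,-0.2],
    [80,0,-0.0015,0.1105,-0.2]
  ]
}}

```text
clock: 13.2
tool_pos: [0.5495, -0.1656, 0.168]
orientation: [-180.0, 0.1, -168.5]
force: [0.2, -1.0, 0.3]
opening: 0.0699
```

Emit:
{"fn": "play_rows", "kwargs": {
  "series": [
    [30,0,0,0,0],
    [30,0,0,0,0],
    [30,0,0,0,0],
    [30,0,0,0,0],
    [30,0,0,0,0],
    [30,0,0,0,0],
    [30,0,0,0,0],
    [30,0,0,0,0]
  ]
}}

```text
clock: 14.0
tool_pos: [0.5487, -0.1658, 0.1668]
orientation: [-180.0, 0.0, -168.5]
force: [-0.6, 2.0, 3.6]
opening: 0.0438
```

```bash
python3 - <<'E'
from plant import *
from h import *
o=get_obs();print(o['clock'],o['tool_pos'],o['orientation'],o['force'],o['opening'])
s=snapshot("scene");cv2.imwrite("pics/s9.png",cv2.resize(s["frame"][130:330,120:360,::-1],None,fx=3,fy=3))
E
```

```text
14.0 [ 0.54866163 -0.16576479  0.16679217] [-1.79998397e+02  1.02664035e-02 -1.68521851e+02] [-0.62177282  1.96282893  3.59844198] 0.04381588228156145
```

View pics/s9.png

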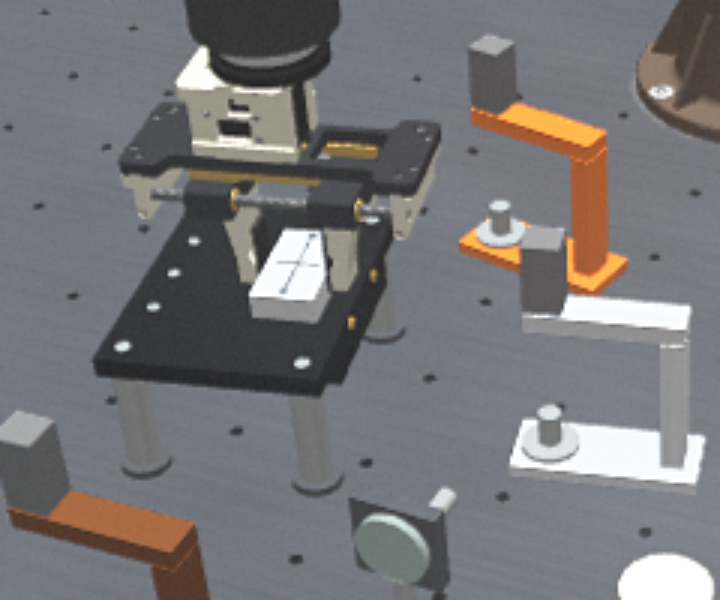

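Gripped at 43.8 mm opening. I lift slowly, straight up.

Emit:
{"fn": "play_rows", "kwargs": {
  "series": [
    [25,0,0,-0.002,0],
    [25,0,0,-0.005,0],
    [25,0,0,-0.008,0],
    [25,0,0,-0.011,0],
    [25,0,0,-0.014,0],
    [25,0,0,-0.017,0],
    [25,0,0,-0.02,0],
    [25,0,0,-0.024,0],
    [25,0,0,-0.03,0],
    [25,0,0,-0.03,0]
  ]
}}

```text
clock: 15.05
tool_pos: [0.5491, -0.1659, 0.1978]
orientation: [-180.0, 0.1, -168.5]
force: [0.4, 0.2, -2.3]
opening: 0.0438
```

Emit:
{"fn": "play_rows", "kwargs": {
  "series": [
    [25,0,0,-0.02,0],
    [25,0,0,-0.05,0],
    [25,0,0,-0.08,0],
    [25,0,0,-0.11,0],
    [25,0,0,-0.12,0],
    [25,0,0,-0.12,0]
  ]
}}

```text
clock: 15.65
tool_pos: [0.5491, -0.1658, 0.318]
orientation: [-180.0, 0.2, -168.5]
force: [-0.6, -0.6, -1.8]
opening: 0.0435
```

```bash
python3 - <<'E'
from plant import *
from h import *
o=get_obs();print(o['clock'],o['tool_pos'],o['orientation'],o['force'],o['opening'],o['joint_pos'])
s=snapshot("scene");cv2.imwrite("pics/s10.png",cv2.resize(s["frame"][50:330,120:520,::-1],None,fx=2,fy=2))
s=snapshot("wrist");cv2.imwrite("pics/w10.png",s["frame"][:,:,::-1])
E
```

```text
15.65 [ 0.54908226 -0.16580015  0.31800676] [-1.79970168e+02  1.70476056e-01 -1.68526667e+02] [-0.64151095 -0.60761983 -1.83849089] 0.04347551192277612 [ 2.73584018e+00  1.00288318e+01 -1.02624745e+01  3.83085367e-03
 -6.95356645e+01 -8.12638853e+01]
```

View pics/s10.png

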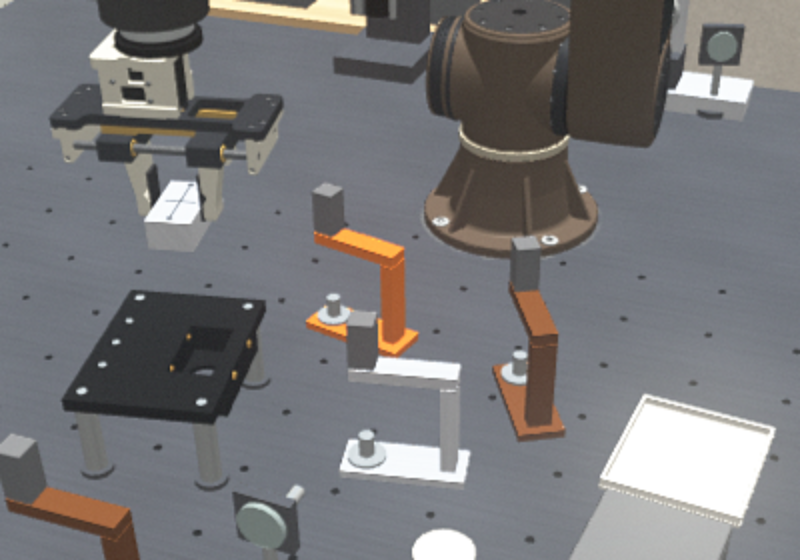

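View pics/w10.png

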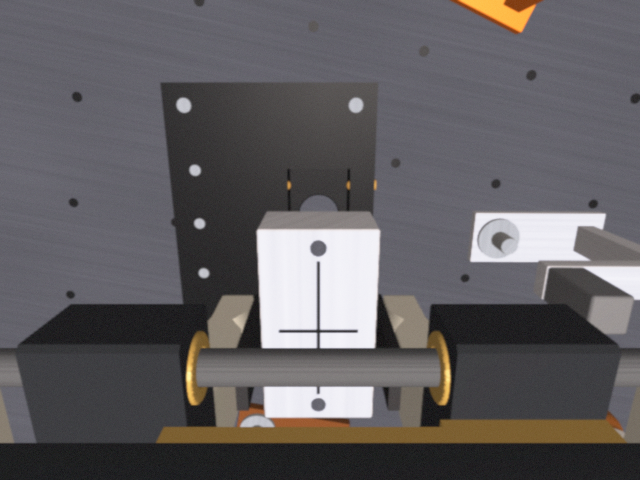

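The lift is clean and the pocket is empty. Next, carry it high to the tray, centred at about (0.436, 0.320) with yaw about -4.5°.

Emit:
{"fn": "play_rows", "kwargs": {
  "series": [
    [25,0,0.01,0,0],
    [25,0.001,0.03,0,1],
    [25,0.002,0.06,0,2],
    [25,0.003,0.095,0,4],
    [25,0.004,0.13,0,5],
    [25,0.005,0.165,0,6],
    [25,0.006,0.2,0,7],
    [25,0.007,0.235,0,8],
    [25,0.008,0.265,0,9],
    [25,0.008,0.28,0,9]
  ]
}}

```text
clock: 16.75
tool_pos: [0.4838, 0.1091, 0.3153]
orientation: [-180.0, -0.1, -177.5]
force: [0.6, -0.1, -1.1]
opening: 0.0435
```

```bash
python3 - <<'E'
from plant import *
from h import *
o=get_obs();print(o['clock'],o['tool_pos'],o['orientation'],o['force'],o['opening'],o['joint_pos'])
print(delta([.486,.107,.318],-177.5,[.436,.320,.28],175.5))
print(delta(o['tool_pos'],o['orientation'][2],[.436,.320,.28],175.5))
E
```

```text
16.75 [0.48375263 0.10912054 0.315305  ] [-1.79970674e+02 -1.07525536e-01 -1.77465770e+02] [ 0.57797725 -0.0721407  -1.1230605 ] 0.04349424896410391 [ 3.54418408e+01  2.61706928e+00 -1.91493840e+01 -3.63641430e-02
 -6.83397560e+01 -1.22894130e+02]
[0.0407 0.215  0.038  7.    ]
[0.0384 0.2128 0.0353 7.0342]
```

Emit:
{"fn": "play_rows", "kwargs": {
  "series": [
    [25,0.003,0.015,0,0],
    [25,0.008,0.045,0,1],
    [25,0.015,0.08,0,2],
    [25,0.022,0.115,0,4],
    [25,0.028,0.15,0,5],
    [25,0.034,0.18,0.01,6],
    [25,0.038,0.202,0.02,7],
    [25,0.039,0.213,0.036,7],
    [25,0.039,0.213,0.036,7],
    [25,0.039,0.213,0.036,7]
  ]
}}

```text
clock: 17.75
tool_pos: [0.4363, 0.3179, 0.2795]
orientation: [-179.9, -0.1, 175.5]
force: [-0.3, -0.4, -0.5]
opening: 0.0439
```

```bash
python3 - <<'E'
from plant import *
from h import *
o=get_obs();print(o['clock'],o['tool_pos'],o['orientation'],o['force'],o['opening'],o['joint_pos'])
s=snapshot("wrist");cv2.imwrite("pics/w11.png",s["frame"][:,:,::-1]);w=cloud(s,wristT(o,s))
for v,u in((100,320),(200,200),(200,450)): print(w[v,u].round(4))
s=snapshot("scene");cv2.imwrite("pics/s11.png",s["frame"][:,:,::-1])
E
```

```text
17.75 [0.43632872 0.31785887 0.27953507] [-1.79856268e+02 -7.39578346e-02  1.75521307e+02] [-0.3268683  -0.35397109 -0.45753821] 0.04391704880953786 [ 5.68868563e+01  8.42749913e+00 -1.73957415e+01  4.40090766e-03
 -6.43383542e+01 -1.51367368e+02]
[ 0.3459  0.3249 -0.001 ]
[4.218e-01 2.120e-01 4.000e-04]
[0.4389 0.4338 0.    ]
```

View pics/w11.png

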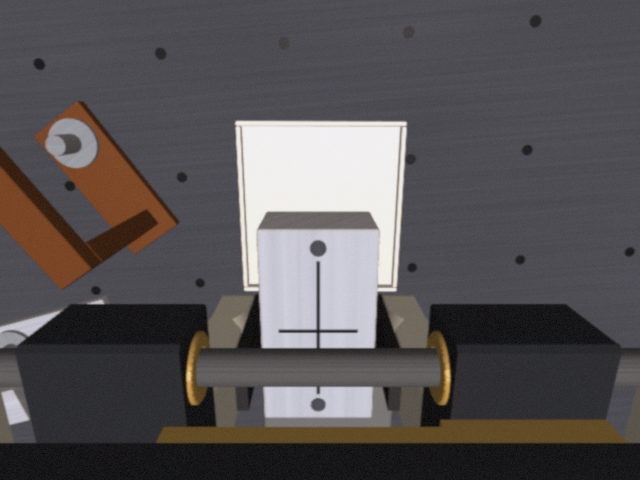

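View pics/s11.png

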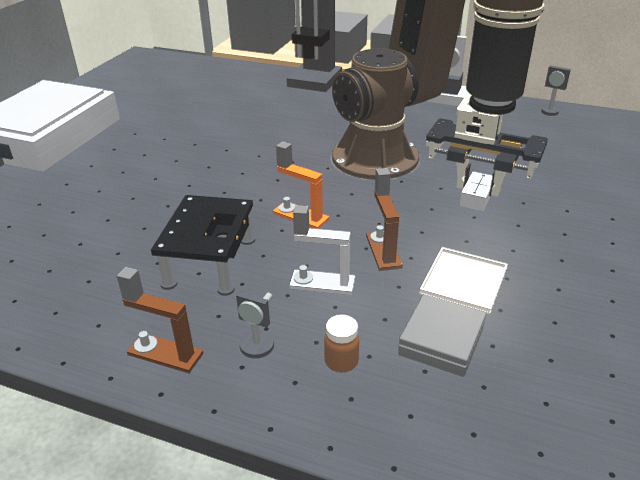

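```bash
python3 - <<'E'
from plant import *
from h import *
o=get_obs();s=snapshot("wrist");w=cloud(s,wristT(o,s));H=w[...,2];V=s["frame"].min(2)
m=(V>150)&(H<.02)&(H>-.004)
nn,l,st,_=cv2.connectedComponentsWithStats(m.astype(np.uint8)); k=1+np.argmax(st[1:,4]); m=l==k
P=w[m][:,:2].astype(np.float32)*1000
a=np.radians(-4.5);Q=P@np.array([[np.cos(a),-np.sin(a)],[np.sin(a),np.cos(a)]])
print(m.sum(),Q.min(0),Q.max(0),"tcp",o['tool_pos'][:2]*1000@np.array([[np.cos(a),-np.sin(a)],[np.sin(a),np.cos(a)]]),o['tool_pos'],o['orientation'])
m=(H>.009)&(H<.018)&(V>120);print(np.nanmedian(H[m]),m.sum(), "floor",np.median(H[l==k]))
E
```

```text
17711 [335.59181426 281.15926593] [489.94836724 424.44214045] tcp [410.70742006 351.03844109] [0.4369835  0.31773257 0.28083669] [-1.79986707e+02  7.95119093e-03  1.75462375e+02]
0.013528407256237218 4918 floor 0.003975246311884895
```

The tray centre in its own frame is (412, 353) mm and the TCP is at (411, 351), so it is centred. Now down.

Emit:
{"fn": "play_rows", "kwargs": {
  "series": [
    [25,0,0.001,0.02,0],
    [25,0,0.001,0.05,0],
    [25,0,0.001,0.085,0],
    [25,0,0.001,0.12,0],
    [25,0,0.001,0.15,0],
    [25,0,0.001,0.17,0],
    [25,0,0.001,0.182,0],
    [25,0,0.001,0.188,0],
    [25,0,0.001,0.19,0],
    [25,0,0.001,0.19,0]
  ]
}}

```text
clock: 18.9
tool_pos: [0.4374, 0.3195, 0.0914]
orientation: [179.9, 0.0, 175.5]
force: [0.1, -0.5, -1.1]
opening: 0.0435
```

Emit:
{"fn": "play_rows", "kwargs": {
  "series": [
    [25,0,0,0.001,0],
    [25,0,0,0.002,0],
    [25,0,0,0.003,0],
    [25,0,0,0.003,0],
    [25,0,0,0.003,0]
  ]
}}

```text
clock: 19.4
tool_pos: [0.437, 0.3192, 0.0877]
orientation: [180.0, 0.0, 175.5]
force: [0.5, 0.5, -1.7]
opening: 0.0438
```

Emit:
{"fn": "play_rows", "kwargs": {
  "series": [
    [25,0,0,0.0005,0],
    [25,0,0,0.001,0],
    [25,0,0,0.0015,0],
    [25,0,0,0.0015,0],
    [25,0,0,0.0015,0]
  ]
}}

```text
clock: 19.9
tool_pos: [0.437, 0.3191, 0.0861]
orientation: [-180.0, 0.0, 175.5]
force: [0.5, -0.2, -0.9]
opening: 0.0436
```

Emit:
{"fn": "play_rows", "kwargs": {
  "series": [
    [25,0,0,0.0005,0],
    [25,0,0,0.001,0],
    [25,0,0,0.001,0],
    [25,0,0,0.001,0]
  ]
}}

```text
clock: 20.3
tool_pos: [0.437, 0.3192, 0.0857]
orientation: [180.0, 0.0, 175.5]
force: [-1.9, -0.6, 5.2]
opening: 0.0435
```

```bash
python3 - <<'E'
from plant import *
from h import *
o=get_obs();print(o['clock'],o['tool_pos'],o['orientation'],o['force'],o['opening'],o['joint_pos'])
s=snapshot("scene");cv2.imwrite("pics/s12.png",cv2.resize(s["frame"][170:370,380:580,::-1],None,fx=3,fy=3))
E
```

```text
20.3 [0.43704477 0.31917614 0.08567541] [1.79988870e+02 1.46529962e-02 1.75482441e+02] [-1.91173594 -0.56494431  5.23107717] 0.04349213233557659 [ 5.69026336e+01  2.10786410e+01 -3.02701838e+01  1.20816077e-02
 -3.86343922e+01 -1.51429628e+02]
```

View pics/s12.png

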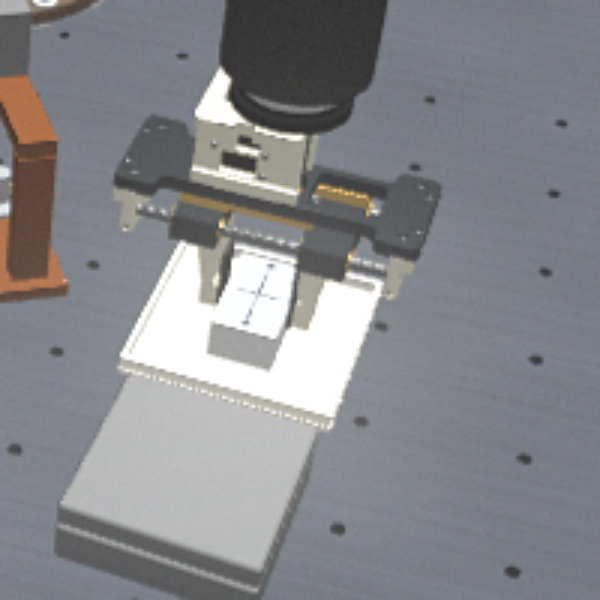

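Contact with the tray floor shows as +5 N, at the expected height. Release to about 70 mm, then rise.

Emit:
{"fn": "play_rows", "kwargs": {
  "series": [
    [80,0,0,0,0],
    [80,0,0,0,0],
    [80,0,0,0,0],
    [80,0,0,0,0],
    [80,0,0,0,0],
    [80,0,0,0,0]
  ]
}}

```text
clock: 20.95
tool_pos: [0.437, 0.3191, 0.085]
orientation: [-180.0, -0.0, 175.5]
force: [0.6, 0.0, 1.0]
opening: 0.07
```

Emit:
{"fn": "play_rows", "kwargs": {
  "series": [
    [80,0,0,-0.01,0],
    [80,0,0,-0.03,0],
    [80,0,0,-0.07,0],
    [80,0,0,-0.11,0],
    [80,0,0,-0.15,0],
    [80,0,0,-0.18,0],
    [80,0,0,-0.2,0],
    [80,0,0,-0.2,0],
    [80,0,0,-0.2,0],
    [80,0,0,-0.2,0]
  ]
}}

```text
clock: 21.95
tool_pos: [0.4366, 0.3187, 0.2845]
orientation: [-179.9, -0.0, 175.5]
force: [-0.1, 1.6, -0.0]
opening: 0.0696
```

```bash
python3 - <<'E'
from plant import *
from h import *
o=get_obs();print(o['clock'],o['tool_pos'],o['orientation'],o['force'],o['opening'])
s=snapshot("scene");cv2.imwrite("pics/s13.png",s["frame"][:,:,::-1])
w=cloud(s);H=w[...,2];X,Y=w[...,0],w[...,1]
def box(m,lbl):
        nn,l,st,_=cv2.connectedComponentsWithStats(m.astype(np.uint8)); k=1+np.argmax(st[1:,4]); m=l==k
        r=cv2.minAreaRect(w[m][:,:2].astype(np.float32)*1000); print(lbl,m.sum(),np.round(r[0],1),np.round(r[1],1),round(r[2],2),"z",np.percentile(H[m],[5,50,95]).round(4))
box((X>.35)&(X<.52)&(Y>.25)&(Y<.4)&(abs(H-.034)<.005),"insert")
box((X>.5)&(X<.75)&(Y<.45)&(Y>.2)&(abs(H-.043)<.004),"case")
box((X>.45)&(X<.65)&(Y<.15)&(Y>-.05)&(abs(H-.178)<.004),"grip")
s0=dict(np.load("scene0.npz")); d=np.abs(s["frame"].astype(int)-s0["frame"]).max(2)
for n,(a,b,c,e) in dict(jar=(320,365,315,370),mm=(235,275,290,356),case=(400,480,305,370)).items(): print(n,(d[c:e,a:b]>40).sum())
s=snapshot("wrist");cv2.imwrite("pics/w13.png",s["frame"][:,:,::-1])
E
```

```text
21.95 [0.43660153 0.31870341 0.28450948] [-1.79949074e+02 -4.91352362e-02  1.75460632e+02] [-0.12966036  1.60704833 -0.01688264] 0.06960272180031017
insert 598 [439.6 318. ] [44.4 85.9] 85.64 z [0.0306 0.0335 0.036 ]
case 3525 [622.9 310.8] [120.4 134.8] 84.56 z [0.0402 0.0426 0.045 ]
grip 126 [552.8  14.2] [30.3 26. ] 10.45 z [0.1746 0.1774 0.1797]
jar 0
mm 0
case 0
```

View pics/s13.png

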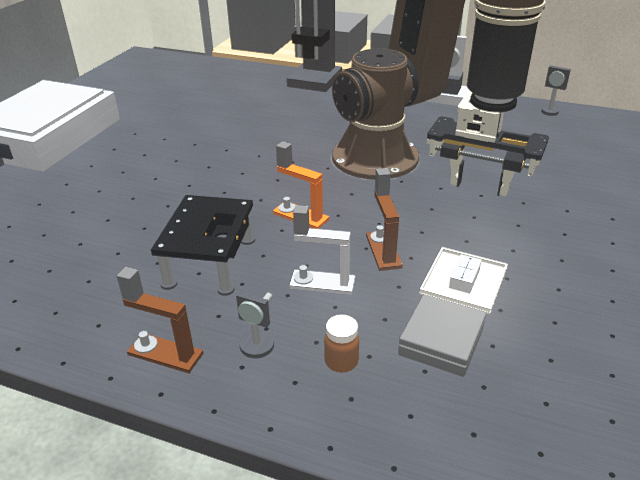

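View pics/w13.png

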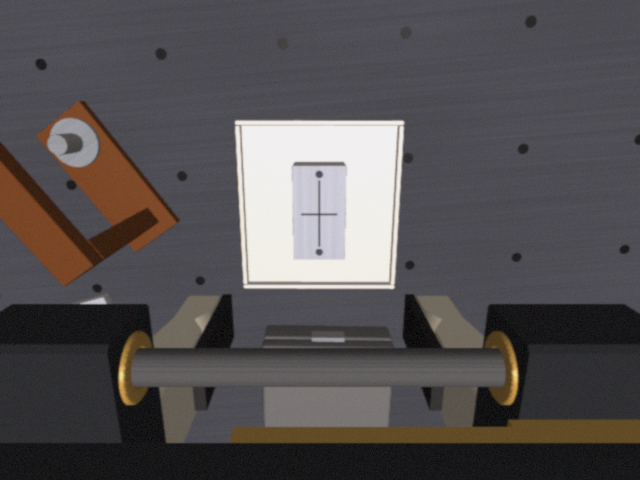

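The insert lies flat with its cross up in the middle of the tray (wrist view: 320,212). The ejector stands upright at (320,255) in the scene view, and the bystanders are unchanged.

```bash
python3 -c "
from plant import *
print(close_job())"
```

```text
the job is handed in; nothing more can be done
None
```

The job is done and was handed in at about 22 s of the 67 s allowed. `close_job` gave no verdict.

- **Ejector:** I took the silver ejector by its handle, slid its pin under the stage and pushed the insert up about 17.5 mm. I then stood it upright on the bench at about (0.55, 0.015) m, clear of the stage.
- **Insert:** I lifted it straight out and carried it to the tray. I let go only once it was resting on the tray floor, shown by +5 N on the wrist.

**Last checks:**
- **Insert in the tray:** It lies flat with its cross up, near the middle of the tray. Its top is at 33.5 mm, against 34 mm expected.
- **Bystanders:** The case, mirror mount and jar show no pixel change against the first picture.
- **Robot:** The gripper is open and about 0.2 m above the tray, touching nothing. The highest force reported at the end of a move was about 10 N; peaks within a move were not recorded.

**Disagreements:** The cameras differed by 1–3 mm on the stage and insert, and by up to 6 mm on the tray centre. I relied mainly on the wrist camera's relative readings, and nothing failed.

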